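# Weigh off two coils, then examine the heavier one under the reading lens

## Robot

A 7-joint arm with a two-finger parallel gripper is mounted at the origin on the work surface. World frame = base frame: x ahead of the robot, y to its left, z up, the work surface at z = 0. Lengths are in mm, angles in rad, forces in N, time in s.
With the tool pointing down it reaches from about 400 to 875 mm from the base axis. Payload 4.4 kg.
Tool frame: the origin (TCP) lies between the finger pads; the fingertips stand 19 mm ahead of it and the grasp point (between the pads) is the TCP (robot.tip_reach is the distance from the TCP to the fingertips, in mm); z points along the fingers, y is the direction in which the jaws open and shut (so a half turn about z gives the same grasp; the last joint's range is limited). The gripper opens to 85 mm and grips with 20 to 120 N. Pads are 22 mm wide; open, the fingers measure 114 mm over their backs; the gripper's body (76 mm by 85 mm) begins 54 mm behind the grasp point. The pads swing forward as they close: fully open they stand 13 mm farther back than shut.
Start: joints at [-0.066, 0.628, 0.038, 1.517, -0.027, 0.996, -0.02], TCP at [650.013, 0.026, 250.313] pointing down, gripper open.
Joint ranges: [-3.06, 3.06], [-0.37, 2.12], [-1.25, 1.32], [0.18, 2.47], [-1.1, 4.24], [0.23, 1.98], [-2.94, 2.94]. Speed limits (rad/s): [2.57, 2.57, 3.14, 3.14, 3.14, 3.14, 3.14].

## Interface

Orientations are given as a unit quaternion [w, x, y, z].
In Python, from cell import robot, cams, ticket gives the robot as it stands.
- The arm moves only by the tool jog_arm, never from a script. Its argument "plan" is a list of rows, each a list of 3 entries, a list of its own where there are three numbers: the shift along the tool's x, y, z in m, then the turn about the tool's z in degrees, then the finger opening in m, from 0 to 0.0854. In form: [[[x, y, z], yaw, grip], ...]. A call has 1 to 5 rows; each row is the pose to reach, as a shift and turn from the pose commanded when the call began, along the tool's axes at that moment; what a row does not reach only later rows make up. A row lasts 1/10 s, in which the tool goes at most 50 mm and 8.59 degrees, less where a joint would pass 70% of its speed; a pose out of reach is approached as far as the arm can. A call with a gripper value outside its range is refused whole. The fingers move at their own pace and stop on an object; the grip force is fixed at half the most. Time passes only in rows, so rows that repeat a pose let the fingers close. It gives the time, the measured TCP pose, the force and the opening at its end, in the units of the state.
- robot.get_obs(): the state, without advancing time (a new reading comes with each control period).
- cams.get_image(name): name is "scene" or "side" or "wrist"; returns (picture, depth): 400x640x3 uint8, blue, green, red; 400x640 float32, mm along the optical axis (not along the pixel's ray), 0 where there is no reading.
- cams.get_calibration(name): a dict with "fx", "fy", "cx", "cy" (pixels), "T" (4x4, takes a point from camera to world coordinates). Camera axes: x right, y down, z forward; pixel columns grow to the right and rows downward; lengths in mm; the calibration is good to about 2 mm. A picture is of the moment at which its call begins: read the wrist's pose just before it. get_calibration takes no time and is no camera call; for the wrist camera it gives the pose at the moment of the call.
- ticket.hand_in(): hands the job in, once; it reports no verdict.
The state is a dict: "clock": time; "q": joint angles; "dq": joint speeds; "effort": joint torques, N m; "ee_pos": TCP position; "orientation": TCP orientation; "force": force on the tool from outside, world axes, zero at the start; "ft_torque": the same for the moment, N m; "opening": finger opening in mm.
Only numpy, scipy, OpenCV 4.12 (cv2) and the standard library are available. Lean on these libraries where they do the work, as an engineer would, in place of code of your own. Each camera call takes 0.05 s, during which the arm holds its last target.

## Task

Find out which of the two look-alike coils on the beam balance is the heavier: push the arrest lever away from you so that the beam is free, let it tip and come to rest, then pull the lever fully home again so that the beam is arrested level. Then take the reading lens from its rest by its handle and hold it level and still, centred over the heavier coil, with the middle of its thickness at the height of the top face of the black collar on the balance's post (the marked focal height); finish while still holding it there, lens clear of everything. Do not touch the coils, leave them on their pans, and do not shift the other things on the bench.

Things in the scene. Friction and masses are not known exactly. Their poses are not given: they have to be found in the camera images.
- balance: Beam balance, fixed to the bench. Grey base 170 x 130 x 16 mm (x, y, z), origin on the bench under the beam's pivot; x points from the front (lever side, nearest the robot) to the back, y along the beam to the left pan, z up. Beam pivot axis along x at z = 85 mm; beam 250 mm long, 22 mm wide, 10 mm thick (with two cross ears 56 mm in x at y = +-55 mm). A steel focus post 10 mm in diameter stands at x = 80 mm, y = 0 and reaches z = 231 mm.
- beam (a joint): Tilt of the beam in rad: 0 = level, positive = the right pan (-y) is low, negative = the left pan (+y) is low. Stops at +-0.12; when free it tips to the heavier side within about a second. The arrest bar under the ears pushes it level and holds it.
- pan_left (a point): Centre of the upper floor of the left pan, at balance y = +100 mm, z = 93 mm when level; moves with the beam. Steel pan 68 mm in outer diameter with a rim 5 mm above this floor.
- pan_right (a point): The same for the right pan, at balance y = -100 mm.
- arrest_lever (a joint): Angle of the upright arrest lever in rad: 0 = fully home, leaning 0.5 rad to the balance's -x, beam arrested; it grows as the knob is pushed towards balance +x, to a stop at 0.6; the beam is free above about 0.25. Stays where it is left; stiff by friction, about 1.5 N at the knob.
- lever_knob (a point): Centre of the lever's knob: a black cylinder 16 mm in diameter and 24 mm long lying along the balance's y, 88 mm from the hinge on an 8 mm rod. At angle 0 it stands at balance x = -97, y = 0, z = 127 mm; pinch it across its ends (24 mm) from above, or push it.
- lever_hinge (a point): Centre of the lever's hinge, at balance x = -55, y = 0, z = 50 mm; the axis runs along the balance's y.
- focus_mark (a point): Centre of the top face of the black collar (26 mm in diameter, 12 mm high) on the focus post: the focal height. The collar sits 160 to 210 mm above the bench, different each time, stiff on the post.
- coil_a: A coil: black bobbin 30 mm in diameter, 24 mm high, copper winding, loose, standing on either the left or the right pan. Origin at the centre of its underside. Looks like coil_b; their weights differ by 10 g or more.
- coil_b: The other coil, same looks and size, on the other pan.
- loupe: Reading lens, 90 g, loose, lying flat on its rest: round lens with a dark frame 72 mm in outer diameter, 10 mm thick, and one straight black handle. Origin at the centre of the underside of the lens; the handle points to -x: a bar 14 mm wide (y), 10 mm thick (z 0 to 10 mm), from x = -35 to x = -137 mm. z up.
- lens_centre (a point): Centre of the lens, 5 mm above the loupe's origin (mid thickness).
- loupe_grip (a point): Good place to take the handle from above: loupe x = -62 mm, z = 5 mm, near the centre of mass; the handle is free underneath here.
- loupe_rest: Wooden rest, fixed: base 170 x 60 x 6 mm and two supports, both 50 mm wide, 40 mm to the top; one under the lens (x = -23 to 27 mm), one under the handle's end (x = -127 to -105 mm). Origin on the bench under the lens; between the supports there are 34 mm free under the handle.
- meter: Bystander: black analogue multimeter 140 x 95 x 42 mm, origin at the centre of its underside.
- potentiometer: Bystander: small potentiometer on a 30 x 30 mm green board, 34 mm high, origin at the centre of its underside.
- battery_holder: Bystander: holder with two cells, 75 x 65 x 31 mm, origin at the centre of its underside.
- screwdriver: Bystander: screwdriver 160 mm long, lying flat.
There are look-alikes about, which are no part of the job. Leave any green or purple look-alike of the loupe alone.

How it is judged (in metres and radians):
On the way, in this order (a step that is already met when the one before it is completed fails the run):
1. the beam is released and has tipped to one side (value of joint arrest_lever above 0.25 rad and (value of joint beam above 0.08 rad or value of joint beam below -0.08 rad)), for 0.4 s.
2. the beam is arrested level again (value of joint arrest_lever below 0.06 rad and value of joint beam between -0.03 and 0.03 rad), for 0.2 s.
3. the reading lens is lifted off its rest in the fingers (height (world z) of loupe above 0.06 m and contact force between the fingers and loupe above 1 N and contact force between loupe and loupe_rest below 0.05 N), for 0.2 s.
At the end, for the whole second after the job is handed in: Lens held in the fingers, clear of balance and coils: centre within 15 mm of the heavier coil's axis and 7 mm of the collar top's height, level within 0.12 rad, still; lever home (under 0.06 rad), beam level within 0.03 rad, both coils upright within 20 mm of their pan centres (all of step 2 and horizontal distance between lens_centre and coil_a below 0.015 m and z of lens_centre in the frame of focus_mark between -0.007 and 0.007 m and angle between loupe's own z axis and vertical below 0.12 rad and linear speed of loupe below 0.01 m/s and angular speed of loupe below 0.08 rad/s and contact force between the fingers and loupe above 1 N and contact force between loupe and balance below 0.05 N and contact force between loupe and coil_a below 0.05 N and contact force between loupe and coil_b below 0.05 N and (distance between coil_a and pan_left below 0.02 m or distance between coil_a and pan_right below 0.02 m) and (distance between coil_b and pan_left below 0.02 m or distance between coil_b and pan_right below 0.02 m) and angle between each of coil_a, coil_b's own z axis and vertical below 0.1 rad); the arm keeps its last pose, push and grip.
It fails at once if a coil was touched by the arm or the lens (contact force between any of the arm, the fingers, loupe and coil_a above 0.3 N or contact force between any of the arm, the fingers, loupe and coil_b above 0.3 N).
It fails at once if the collar was shifted (distance of focus_mark from where it was at the start of the episode above 0.004 m).
It fails at once if another thing on the bench was shifted by more than 30 mm (distance of any of meter, potentiometer, battery_holder, screwdriver from where it was at the start of the episode above 0.03 m).
It also fails if it takes over 61 s, if anything falls off the work surface, if the arm or the gripper's body presses on something with over 40 N, if the wrist force passes 120 N, or if a joint passes its speed limit or range.

## Working session

There is one attempt and no reset: what is moved stays moved. The work goes in short steps, Python scripts to look and compute and a tool call to move; the robot and the scene stay as the last step left them, time stands still between calls to the robot, and variables do not carry over. Pictures are saved under pics/ and viewed, and the job is handed in when it is done.

Besides the shell and the picture viewer there is one more tool, called after "Request:" by a JSON object that holds its "fn" and its "kwargs". jog_arm: Moves the arm, as the interface text tells. Its arguments: {"type":"object","properties":{"plan":{"type":"array"}},"required":["plan"]}

```bash
ls; mkdir -p pics; cat > h.py <<'E'
import numpy as np, cv2
from cell import robot, cams, ticket
def snap(name,tag):
    p,d=cams.get_image(name); cal=cams.get_calibration(name)
    cv2.imwrite(f'pics/{tag}.png',p); np.savez(f'pics/{tag}.npz',p=p,d=d,T=cal['T'],k=[cal[x] for x in('fx','fy','cx','cy')])
    return p,d,cal
def load(tag):
    z=np.load(f'pics/{tag}.npz'); return z['p'],z['d'],z['T'],z['k']
def w(tag,u,v,z=None):
    p,d,T,k=load(tag); r=np.array([(u-k[2])/k[0],(v-k[3])/k[1],1.])
    if z is None:
        return (T@np.r_[r*d[int(v),int(u)],1])[:3].round(1)
    R=T[:3,:3]@r; return (T[:3,3]+R*(z-T[2,3])/R[2]).round(1)
def cloud(tag):
    p,d,T,k=load(tag); v,u=np.mgrid[:400,:640]
    P=np.stack([(u-k[2])/k[0]*d,(v-k[3])/k[1]*d,d,np.ones_like(d)],-1)@T.T
    return P[...,:3]
def crop(tag,x0,x1,y0,y1,s,out):
    p=load(tag)[0]; cv2.imwrite(f'pics/{out}.png',cv2.resize(p[y0:y1,x0:x1],None,fx=s,fy=s,interpolation=cv2.INTER_CUBIC))
E
python3 - <<'E'
from h import *
for n in('scene','side','wrist'): p,d,c=snap(n,n+'0'); print(n,c['T'].round(2).tolist(),c['fx'])
o=robot.get_obs(); print(o)
E
```

```text
pics
scene [[-0.32, 0.52, -0.79, 1243.8], [0.95, 0.19, -0.26, 255.55], [0.02, -0.83, -0.55, 654.19], [0.0, 0.0, 0.0, 1.0]] 372.81451555525956
side [[-0.96, -0.19, 0.2, 252.39], [-0.28, 0.66, -0.7, 905.59], [0.0, -0.73, -0.68, 970.45], [0.0, 0.0, 0.0, 1.0]] 467.4742009742051
wrist [[1.0, 0.0, -0.0, 650.01], [0.0, -0.96, -0.29, 73.04], [-0.0, 0.29, -0.96, 372.63], [0.0, 0.0, 0.0, 1.0]] 348.90553024834463
{'clock': 0.15, 'q': array([-0.06580828,  0.62914702,  0.0384559 ,  1.51810137, -0.02701949,
        0.9962878 , -0.02000836]), 'dq': array([ 3.02799042e-04, -8.91630186e-04, -1.13230139e-03, -3.02067145e-03,
        4.64631307e-05, -2.22941342e-04, -7.56918615e-04]), 'effort': array([ 2.19518879e-03, -5.63800478e+01,  1.22790758e+00, -1.93650573e+01,
        1.11919764e-02,  7.40401709e-03, -1.44664841e-05]), 'ee_pos': array([6.49575106e+02, 4.02785184e-02, 2.49603604e+02]), 'orientation': array([-5.06062650e-04,  7.07112228e-01,  7.07100975e-01, -5.02137047e-04]), 'force': array([-0.36082611, -0.11400787, -0.29903764]), 'ft_torque': array([-0.00079197, -0.0281893 , -0.00872083]), 'opening': 85.41957268250617}
```

View pics/scene0.png

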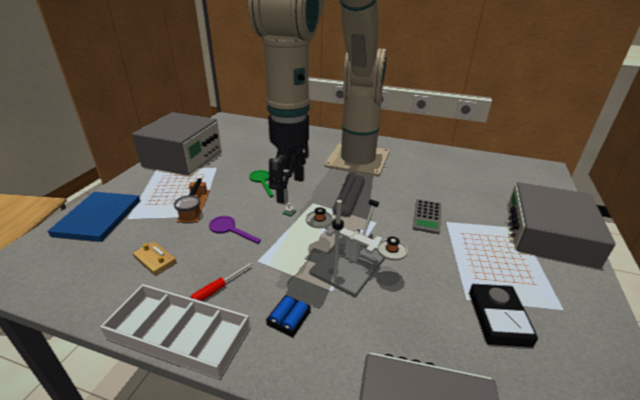

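View pics/side0.png

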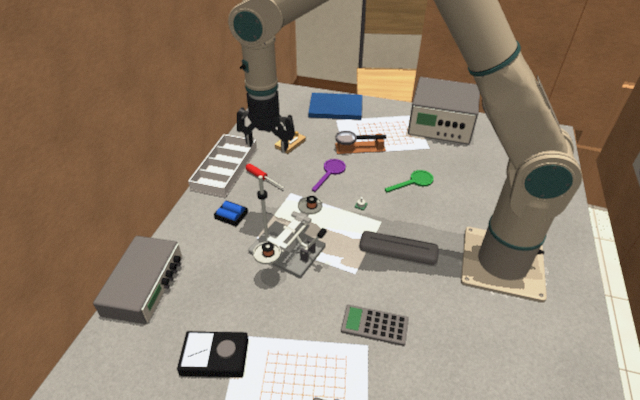

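View pics/wrist0.png

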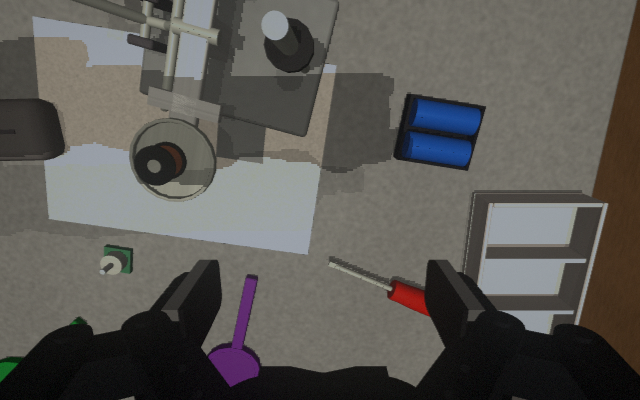

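```bash
python3 - <<'E'
from h import *
crop('scene0',150,270,160,270,5,'c1')
crop('scene0',290,420,165,300,4.4,'c2')
crop('side0',320,400,115,165,8,'c3')
crop('side0',230,350,165,300,4.4,'c4')
E
```

```text
(no output)
```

View pics/c1.png

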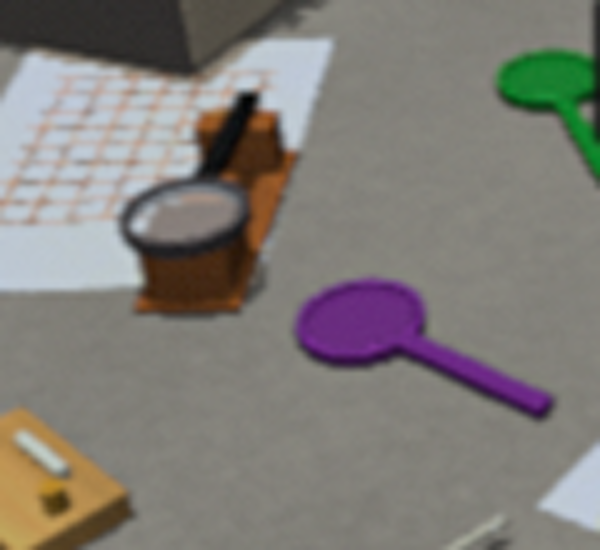

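View pics/c2.png

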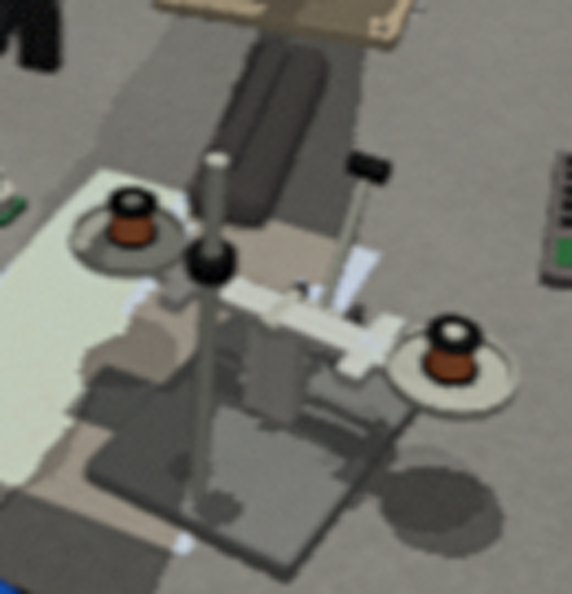

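View pics/c3.png

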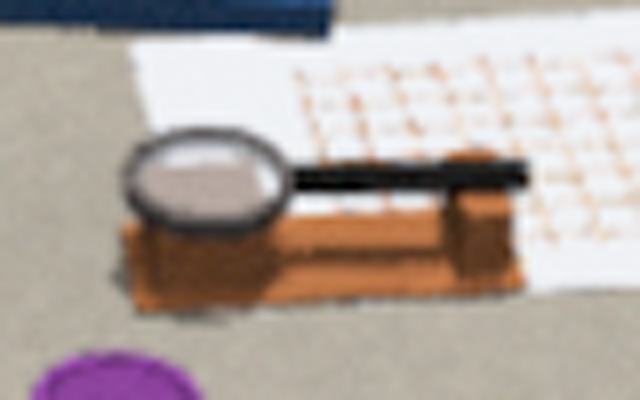

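View pics/c4.png

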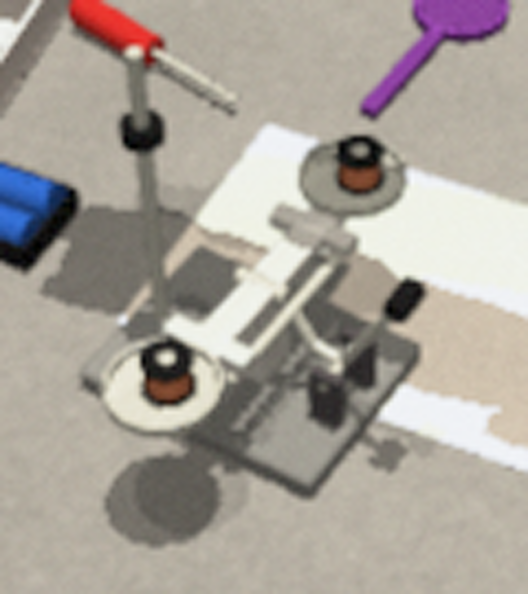

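The dark lens on the wooden rest is at scene (187,205); look-alikes are green (260,178) and purple (223,225), so I choose the dark one. In the c2/c4 crops, the coils' tops are at scene (320,211) and (393,240), the knob at (374,203), the collar at (338,224).

```bash
python3 - <<'E'
from h import *
S=lambda x,y:(290+x/4.4,165+y/4.4); D=lambda x,y:(230+x/4.4,165+y/4.4)
print('coilR top',w('scene0',*S(133,199),117),w('side0',*D(359,149),117),w('scene0',*S(133,199)),w('side0',*D(359,149)))
print('coilL top',w('scene0',*S(454,330),117),w('side0',*D(166,354),117),w('scene0',*S(454,330)),w('side0',*D(166,354)))
print('knob',w('scene0',*S(369,166)),w('side0',*D(405,300)),w('scene0',*S(369,166),130),w('side0',*D(405,300),130))
print('posttop',w('scene0',*S(217,158),231),w('side0',*D(135,52),231))
print('collar',w('scene0',*S(212,258)),w('side0',*D(142,125)))
# lens
print('lens',w('scene0',150+186/5,160+215/5,50),w('side0',320+210/8,115+180/8,50))
print('hend',w('scene0',150+247/5,160+97/5,50),w('side0',320+522/8,115+172/8,50))
# cloud based
for t in('scene0','side0'):
    P=cloud(t);p=load(t)[0].astype(int)
    cx,cy=(w(t,*S(217,158),231) if t=='scene0' else w(t,*D(135,52),231))[:2]
    m=(np.hypot(P[...,0]-cx,P[...,1]-cy)<25)&(P[...,2]>135)&(p.sum(-1)<110)
    q=P[m]; print(t,m.sum(),q[:,2].min(),q[:,2].max(),np.sort(q[:,2])[::6].round(0))
E
```

```text
coilR top [523.5  24.7 117. ] [522.8  21.7 117. ] [522.   24.2 115.8] [523.1  20.7 116. ]
coilL top [577.1 215.2 117. ] [576.9 211.6 117. ] [577.6 215.2 117.5] [577.9 209.6 114.5]
knob [465.2 146.8 130.6] [457.  151.6 135.2] [464.3 146.7 130. ] [458.3 146.9 130. ]
posttop [632.1  99.9 231. ] [629.5  98.8 231. ]
collar [636.2 101.2 176.2] [626.5 106.  183.2]
lens [ 529.1 -371.5   50. ] [ 519.8 -373.8   50. ]
hend [ 404.6 -414.    50. ] [ 394.3 -417.1   50. ]
scene0 66 167.07302302170615 180.90646639639567 [167. 169. 171. 172. 174. 176. 176. 177. 177. 178. 178.]
side0 39 169.05777712383224 180.54282231619254 [169. 173. 175. 176. 177. 178. 180.]
```

Request:
{"fn": "jog_arm", "kwargs": {"plan": [[[0.01,-0.02,-0.04],4,0.04],[[0.04,-0.06,-0.04],8,0.04],[[0.08,-0.1,-0.04],12,0.034],[[0.12,-0.15,-0.02],15.7,0.034],[[0.147,-0.19,0.0],15.7,0.034]]}}

```text
clock: 0.65
ee_pos: [478.3, 134.8, 259.5]
orientation: [0.0, 0.797, 0.604, 0.001]
force: [0.6, 0.7, 0.1]
opening: 33.8
```

Request:
{"fn": "jog_arm", "kwargs": {"plan": [[[0,0,0],0,0.034],[[0,0,0],0,0.034]]}}

```text
clock: 0.85
ee_pos: [478.6, 133.9, 259.1]
orientation: [-0.0, 0.796, 0.605, -0.0]
force: [0.5, -0.1, 1.2]
opening: 34.0
```

```bash
python3 - <<'E'
from h import *
o=robot.get_obs(); print(o['ee_pos'],o['orientation'],o['opening'])
snap('wrist','wrist1')
E
```

```text
[478.56967815 133.89726695 259.07569796] [-1.20997638e-04  7.96272769e-01  6.04937666e-01 -2.87072571e-04] 33.95385446523277
```

View pics/wrist1.png

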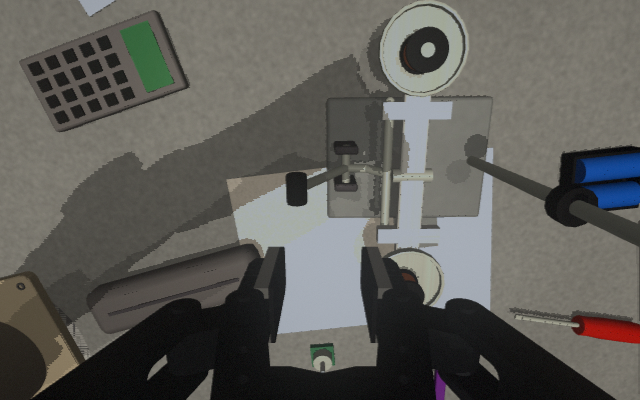

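```bash
python3 - <<'E'
from h import *
from scipy.spatial.transform import Rotation as R
o=robot.get_obs();q=o['orientation'];M=R.from_quat([q[1],q[2],q[3],q[0]]).as_matrix();print(M.round(3))
k=w('wrist1',297,180,None);print('knob',k,w('wrist1',297,190,None),w('wrist1',297,190,127))
k=w('wrist1',297,188,130)
print((M.T@(k-o['ee_pos'])).round(1))
print('coilL top',w('wrist1',428,49,117),'coilL depth',w('wrist1',428,49))
P=cloud('wrist1');p=load('wrist1')[0].astype(int)
m=(np.hypot(P[...,0]-631,P[...,1]-99)<20)&(P[...,2]>140)&(P[...,2]<200)&(p.sum(-1)<150)
z=P[m][:,2];print(m.sum(),z.min(),z.max(),np.percentile(z,[5,50,90,95,99]))
crop('wrist1',520,640,150,250,6,'c5')
E
```

```text
[[ 0.27   0.963  0.001]
 [ 0.963 -0.27  -0.   ]
 [ 0.     0.001 -1.   ]]
knob [465.9 150.3 133.8] [463.7 143.  133.9] [462.7 141.4 127. ]
[  5.7 -18.9 129.5]
coilL top [579.7 212.5 117. ] coilL depth [579.9 212.6 116.2]
1390 147.86974395982574 196.85674297463194 [167.62040439 177.12974187 178.25681953 178.51497503 179.81236776]
```

View pics/c5.png

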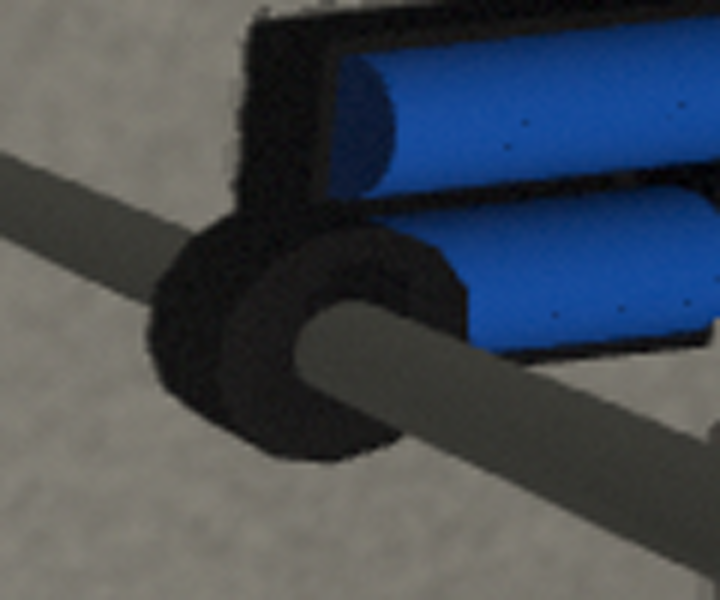

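Request:
{"fn": "jog_arm", "kwargs": {"plan": [[[0.008,-0.018,0.02],0,0.034],[[0.008,-0.018,0.05],0,0.034],[[0.008,-0.018,0.08],0,0.034],[[0.008,-0.018,0.105],0,0.034],[[0.008,-0.018,0.126],0,0.034]]}}

```text
clock: 1.4
ee_pos: [466.0, 144.4, 132.0]
orientation: [0.001, 0.798, 0.603, 0.0]
force: [0.2, 0.4, 0.1]
opening: 33.7
```

Request:
{"fn": "jog_arm", "kwargs": {"plan": [[[0,0,0],0,0.034],[[0,0,0],0,0.034]]}}

```text
clock: 1.6
ee_pos: [465.6, 144.9, 133.4]
orientation: [0.0, 0.798, 0.603, 0.0]
force: [0.6, -0.5, 0.0]
opening: 33.8
```

```bash
python3 - <<'E'
from h import *
z=[w('wrist1',u,v)[2] for u in range(559,567) for v in range(203,212)]
z+= [w('wrist1',u,v)[2] for u in range(566,576) for v in range(219,224)]
print(np.array(z))
o=robot.get_obs(); print(o['ee_pos'],o['force'],o['opening'])
snap('wrist','wrist2'); snap('side','side2')
crop('side2',230,390,165,300,4.4,'c6')
E
```

```text
[177.8 176.8 178.6 178.3 177.7 178.5 176.2 176.8 176.4 178.3 176.9 177.4
 177.3 177.7 177.  178.  177.3 176.7 177.6 177.4 177.8 178.2 177.2 177.7
 177.3 177.4 179.  177.7 178.3 178.5 176.5 178.7 178.5 177.3 176.9 176.5
 178.2 177.7 178.9 177.6 177.6 177.8 178.  177.3 177.4 176.3 177.2 177.9
 178.6 178.2 177.4 177.2 177.9 176.7 178.2 178.5 176.8 178.2 177.6 177.3
 177.3 178.4 178.  176.6 177.9 178.5 179.1 176.5 178.  177.8 178.1 177.7
 177.8 178.3 177.1 178.5 177.4 177.2 177.9 178.2 176.7 177.3 177.  178.1
 178.2 178.1 178.1 176.1 177.5 177.5 177.2 177.1 178.5 177.9 178.1 178.
 177.8 177.3 177.9 177.4 177.5 177.9 178.5 178.4 178.1 176.2 178.3 178.
 177.3 177.4 176.8 177.6 177.5 177.2 178.2 176.9 178.  177.6 178.1 178.1
 178.3 177.5]
[465.55103616 144.926978   133.43006349] [ 0.60844729 -0.51061417  0.04337849] 33.805070834767925
```

View pics/wrist2.png

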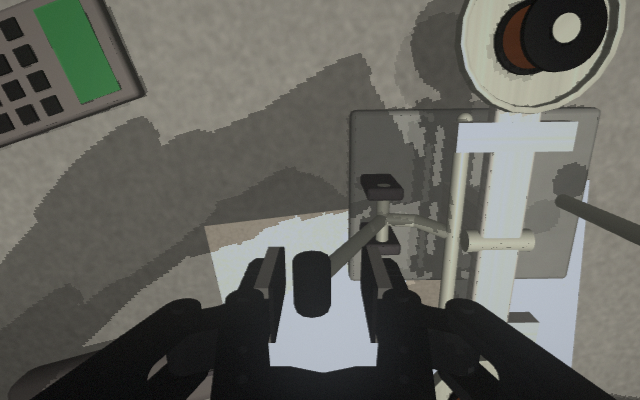

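View pics/c6.png

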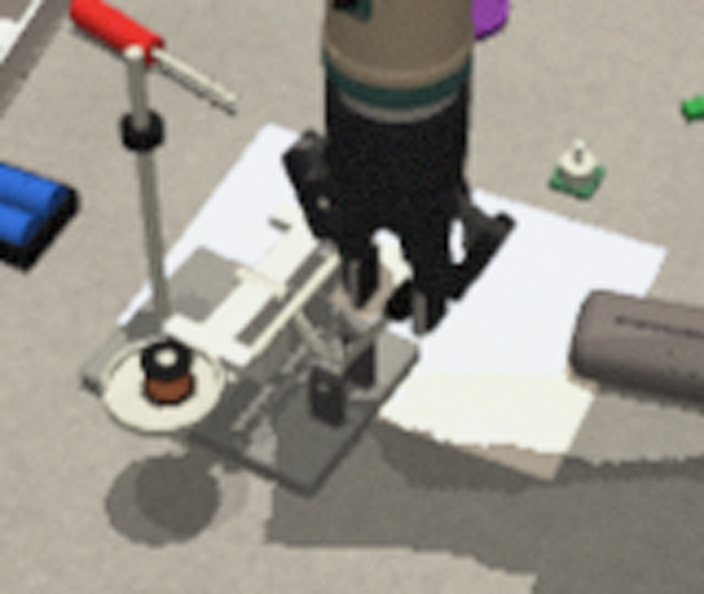

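Request:
{"fn": "jog_arm", "kwargs": {"plan": [[[0,0.012,-0.002],0,0.034],[[0,0.024,-0.005],0,0.034],[[0,0.035,-0.007],0,0.034],[[0,0.045,-0.009],0,0.034],[[0,0.052,-0.01],0,0.034]]}}

```text
clock: 2.2
ee_pos: [515.8, 131.3, 143.6]
orientation: [0.0, 0.797, 0.604, 0.001]
force: [-1.6, 1.3, -0.6]
opening: 34.1
```

Request:
{"fn": "jog_arm", "kwargs": {"plan": [[[0,0,0],0,0.034],[[0,0,0],0,0.034],[[0,0,0],0,0.034],[[0,0,0],0,0.034],[[0,0,0],0,0.034]]}}

```text
clock: 2.7
ee_pos: [514.1, 131.7, 143.2]
orientation: [-0.0, 0.797, 0.604, -0.0]
force: [0.3, -0.1, -0.3]
opening: 33.9
```

Request:
{"fn": "jog_arm", "kwargs": {"plan": [[[0,0,0],0,0.034],[[0,0,0],0,0.034],[[0,0,0],0,0.034],[[0,0,0],0,0.034],[[0,0,0],0,0.034]]}}

```text
clock: 3.2
ee_pos: [514.2, 131.7, 143.2]
orientation: [-0.0, 0.797, 0.604, 0.0]
force: [-0.2, 0.6, 0.8]
opening: 33.7
```

```bash
python3 - <<'E'
from h import *
o=robot.get_obs(); print(o['clock'],o['ee_pos'],o['force'],o['opening'])
snap('wrist','wrist3'); snap('scene','scene3')
crop('scene3',290,420,165,300,4.4,'c7')
P=cloud('scene3');p=load('scene3')[0]
E
```

```text
3.2 [514.23971177 131.65368031 143.21943874] [-0.20197206  0.62141424  0.84820584] 33.73541203441947
```

View pics/wrist3.png

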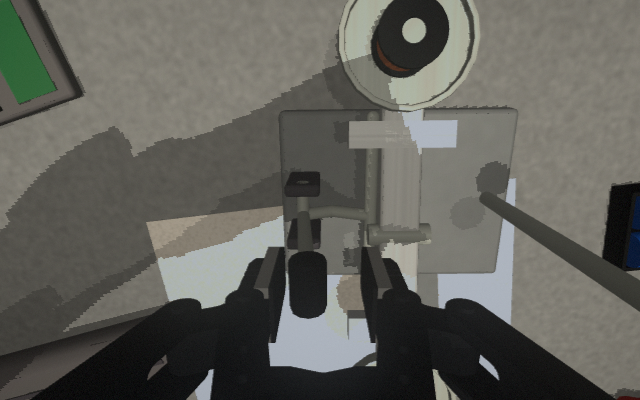

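View pics/c7.png

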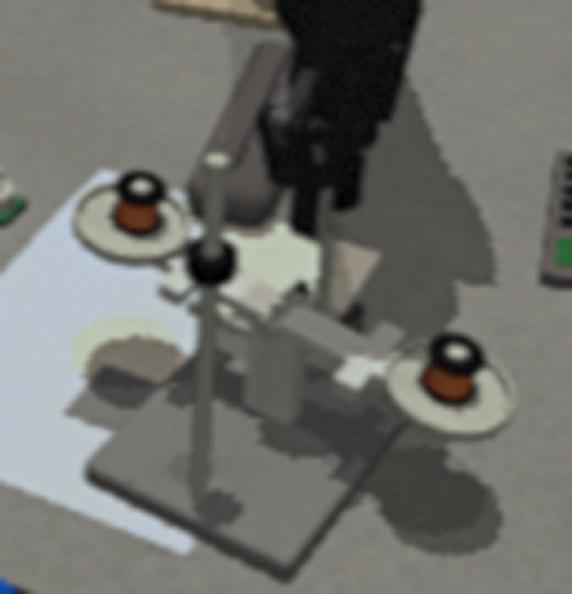

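Wrist3/c7: the knob sits between the pads at (308,283). The left coil's top has sunk (crop y 332→352) and the right one has risen (203→187), so left looks heavier. I'll check with depth.

Request:
{"fn": "jog_arm", "kwargs": {"plan": [[[0,0,0],0,0.034],[[0,0,0],0,0.034],[[0,0,0],0,0.034],[[0,0,0],0,0.034],[[0,0,0],0,0.034]]}}

```text
clock: 3.8
ee_pos: [514.3, 131.6, 143.2]
orientation: [-0.0, 0.797, 0.604, 0.0]
force: [-0.4, 0.1, -0.2]
opening: 33.6
```

```bash
python3 - <<'E'
from h import *
snap('scene','scene4'); snap('wrist','wrist4')
S=lambda x,y:(290+x/4.4,165+y/4.4)
for t in('scene3','scene4'): print(w(t,*S(140,184)),w(t,*S(457,351)))
P=cloud('wrist4'); print(w('wrist4',413,30))
# knob top
for v in (265,275,285,295,305): print(w('wrist4',308,v))
E
```

```text
[525.7  29.3 129.8] [578.2 218.4 104.9]
[522.8  28.4 127.7] [579.8 218.5 106.1]
[577.8 216.5 105.3]
[511.8 142.3 144. ]
[510.8 138.7 145. ]
[509.4 134.2 144.5]
[508.3 130.3 145.2]
[534.5 201.9 266.2]
```

Request:
{"fn": "jog_arm", "kwargs": {"plan": [[[0,-0.012,0.0],0,0.034],[[0,-0.024,0.003],0,0.034],[[0,-0.036,0.006],0,0.034],[[0,-0.047,0.009],0,0.034],[[0,-0.057,0.01],0,0.034]]}}

```text
clock: 4.4
ee_pos: [458.6, 147.3, 133.0]
orientation: [0.0, 0.797, 0.604, 0.0]
force: [3.1, -0.3, -0.5]
opening: 34.0
```

Request:
{"fn": "jog_arm", "kwargs": {"plan": [[[0,-0.002,0],0,0.034],[[0,-0.004,0],0,0.034],[[0,-0.004,0],0,0.034]]}}

```text
clock: 4.7
ee_pos: [455.5, 148.2, 133.2]
orientation: [0.0, 0.797, 0.604, 0.0]
force: [1.1, 0.4, -0.1]
opening: 33.7
```

```bash
python3 - <<'E'
from h import *
o=robot.get_obs(); print(o['clock'],o['ee_pos'],o['force'],o['opening'])
snap('wrist','wrist5')
for v in (245,260,275,290,305): print(w('wrist5',322,v))
E
```

```text
4.7 [455.52884901 148.18923329 133.2305958 ] [ 1.08229652  0.36363221 -0.12835003] 33.70359578118454
[444.  107.6   0.5]
[458.  156.4 127.9]
[456.7 151.7 131.3]
[454.9 145.3 131.5]
[453.1 138.8 131.9]
```

View pics/wrist5.png

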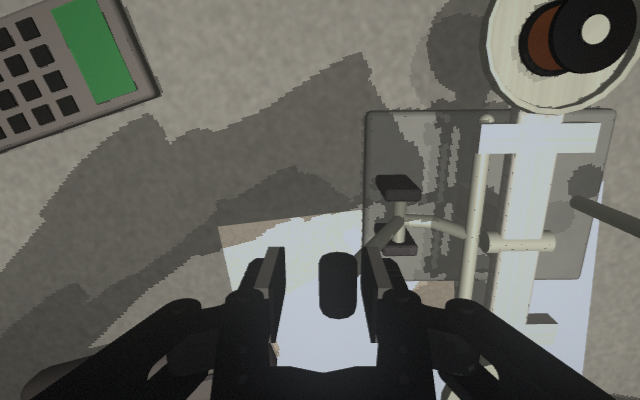

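Request:
{"fn": "jog_arm", "kwargs": {"plan": [[[0,-0.002,0],0,0.034],[[0,-0.003,0],0,0.034],[[0,-0.003,0],0,0.034]]}}

```text
clock: 5.05
ee_pos: [454.2, 148.7, 133.5]
orientation: [0.001, 0.797, 0.604, 0.001]
force: [4.0, -1.5, 0.5]
opening: 33.9
```

Request:
{"fn": "jog_arm", "kwargs": {"plan": [[[0,-0.002,0],0,0.034],[[0,-0.003,0],0,0.034],[[0,-0.003,0],0,0.034]]}}

```text
clock: 5.35
ee_pos: [453.5, 149.2, 134.0]
orientation: [0.002, 0.798, 0.603, 0.003]
force: [8.3, -4.2, -0.3]
opening: 34.3
```

Force rose to 9 N with little motion: the lever is on its home stop. I'll back off, lift, and check.

Request:
{"fn": "jog_arm", "kwargs": {"plan": [[[0,0.006,0],0,0.034],[[0,0.012,0],0,0.034],[[0,0.013,-0.02],0,0.034],[[0,0.013,-0.05],0,0.034],[[0,0.013,-0.1],0,0.034]]}}

```text
clock: 5.85
ee_pos: [459.5, 145.7, 231.8]
orientation: [-0.002, 0.797, 0.604, -0.004]
force: [0.7, -0.1, -0.8]
opening: 34.6
```

Request:
{"fn": "jog_arm", "kwargs": {"plan": [[[0,0,-0.03],0,0.034],[[0,0,-0.03],0,0.034]]}}

```text
clock: 6.05
ee_pos: [463.9, 147.1, 266.8]
orientation: [0.001, 0.797, 0.604, 0.003]
force: [0.4, -0.7, 0.0]
opening: 34.3
```

```bash
python3 - <<'E'
from h import *
o=robot.get_obs(); print(o['clock'],o['ee_pos'],o['force'],o['q'])
snap('wrist','wrist6'); snap('side','side6'); snap('scene','scene6')
crop('side6',230,350,165,300,4.4,'c8')
a=load('side0')[0][165:300,230:350];b=load('side6')[0][165:300,230:350]
a2=load('scene0')[0][165:300,290:420];b2=load('scene6')[0][165:300,290:420]
cv2.imwrite('pics/cmp.png',cv2.resize(np.hstack([a,b,a2,b2])[:, :],None,fx=1.6,fy=1.6))
D=lambda x,y:(230+x/4.4,165+y/4.4)
print(w('side6',*D(166,354)),w('side6',*D(359,149)))
E
```

```text
6.05 [463.88193432 147.13572345 266.81950635] [ 0.35874074 -0.66801044  0.0186299 ] [-0.43537304  0.37308803  0.09676176  1.94709202 -0.04942661  0.81713724
 -0.58529788]
[577.5 210.4 115.5] [523.4  19.9 115.2]
```

View pics/wrist6.png

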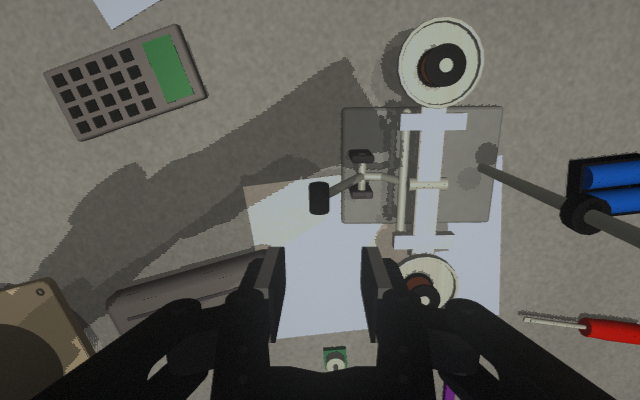

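View pics/cmp.png

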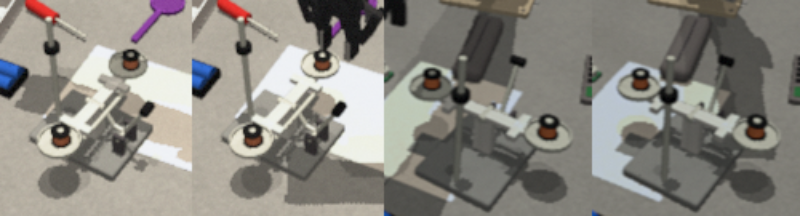

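```bash
python3 - <<'E'
from h import *
for t,(u,v) in (('wrist1',(297,188)),('wrist6',(319,198))):
    P=cloud(t);p=load(t)[0].astype(int)
    m=np.zeros((400,640),bool); m[v-22:v+22,u-16:u+16]=True
    m&=(p.sum(-1)<110)&(P[...,2]>115)&(P[...,2]<150)
    print(t,m.sum(),P[m].mean(0),np.percentile(P[m],95,0))
def match(a,b,x0,x1,y0,y1):
    A=load(a)[0];B=load(b)[0];T=cv2.resize(A[y0:y1,x0:x1],None,fx=8,fy=8,interpolation=2);S=cv2.resize(B[y0-8:y1+8,x0-8:x1+8],None,fx=8,fy=8,interpolation=2)
    r=cv2.matchTemplate(S,T,cv2.TM_CCOEFF_NORMED);_,m,_,l=cv2.minMaxLoc(r);print(a,m,l[0]/8-8,l[1]/8-8)
match('scene0','scene6',366,382,196,210); match('side0','side6',314,330,226,242)
E
```

```text
wrist1 615 [463.6804377  144.23999598 133.01995454] [470.26874802 154.40840386 135.48490005]
wrist6 362 [460.69871672 147.7860403  130.25122543] [467.00428086 155.00045376 132.81569389]
scene0 0.8359799385070801 1.375 0.125
side0 0.957331657409668 -0.125 -0.125
```

Request:
{"fn": "jog_arm", "kwargs": {"plan": [[[-0.03,0.01,0],0,0.06],[[-0.07,0.02,0],0,0.06],[[-0.12,0.035,0],0,0.06],[[-0.17,0.05,0],0,0.06],[[-0.215,0.063,0],0,0.06]]}}

```text
clock: 6.7
ee_pos: [463.2, -78.0, 261.4]
orientation: [-0.002, 0.797, 0.604, -0.001]
force: [0.7, -0.7, 0.1]
opening: 59.9
```

Request:
{"fn": "jog_arm", "kwargs": {"plan": [[[-0.045,0.013,0],8,0.06],[[-0.09,0.026,0],16,0.06],[[-0.135,0.04,0],24,0.06],[[-0.18,0.053,0],32,0.06],[[-0.225,0.066,0],40,0.06]]}}

```text
clock: 7.2
ee_pos: [466.1, -312.0, 261.1]
orientation: [-0.002, 0.956, 0.292, -0.001]
force: [0.3, 0.4, 0.8]
opening: 59.9
```

```bash
python3 - <<'E'
from h import *
from scipy.spatial.transform import Rotation as R
o=robot.get_obs(); print(o['clock'],o['ee_pos'],o['q'])
q=o['orientation'];M=R.from_quat([q[1],q[2],q[3],q[0]]).as_matrix();print(M.round(3))
print((M.T@(np.array([465,-393,260])-o['ee_pos'])).round(1),np.degrees(np.arctan2(M[1,1],M[0,1])))
E
```

```text
7.2 [ 466.09477098 -311.95688399  261.08476781] [ 0.30865936  0.50988328  0.35090898  1.76060101 -0.21343231  0.91313459
 -0.22743956]
[[ 0.829  0.559 -0.004]
 [ 0.559 -0.829  0.002]
 [-0.002 -0.004 -1.   ]]
[-46.2  66.6   0.9] -56.02541584826767
```

Request:
{"fn": "jog_arm", "kwargs": {"plan": [[[-0.02,0.03,0],7,0.06],[[-0.046,0.066,0],15,0.06],[[-0.046,0.066,0],15,0.06],[[-0.046,0.066,0],15,0.06]]}}

```text
clock: 7.6
ee_pos: [465.1, -391.5, 260.7]
orientation: [-0.002, 0.986, 0.167, -0.002]
force: [-0.4, -0.1, 1.1]
opening: 60.0
```

```bash
python3 - <<'E'
from h import *
o=robot.get_obs(); print(o['clock'],o['ee_pos'],o['q'])
snap('wrist','wrist7')
E
```

```text
7.6 [ 465.11650126 -391.53607197  260.6905193 ] [ 0.3972015   0.58921423  0.41778311  1.6317888  -0.27304336  0.98379222
 -0.32979729]
```

View pics/wrist7.png

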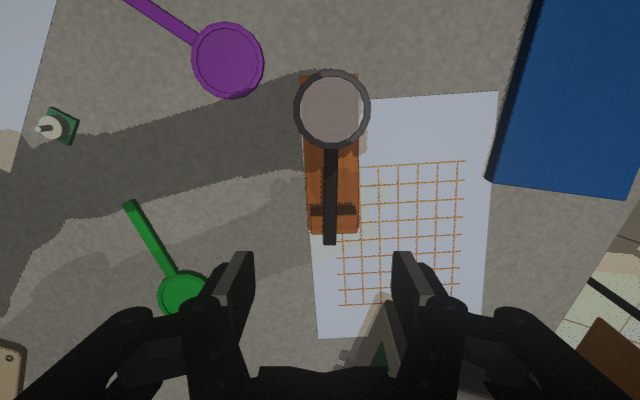

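The dark lens on its wooden rest is at (332,109), with its handle end at (330,244). Computing the grip point.

```bash
python3 - <<'E'
from h import *
from scipy.spatial.transform import Rotation as R
o=robot.get_obs(); q=o['orientation'];M=R.from_quat([q[1],q[2],q[3],q[0]]).as_matrix();print(M.round(3))
L=w('wrist7',332,109,50);H=w('wrist7',330,244,50);J=w('wrist7',331.5,152,50)
print(L,H,J,w('wrist7',332,72,50),w('wrist7',332,147,50),'depth',w('wrist7',330,220),w('wrist7',331,180),w('wrist7',331,160))
e=(L-H)/np.linalg.norm(L-H);print(np.linalg.norm(L-H),np.degrees(np.arctan2(e[1],e[0])))
g=L-62*e; g[2]=45
print(g,(M.T@(g-o['ee_pos'])).round(1),'tool x heading',np.degrees(np.arctan2(M[1,0],M[0,0])))
E
```

```text
[[ 0.944  0.331 -0.003]
 [ 0.331 -0.944  0.003]
 [-0.002 -0.004 -1.   ]]
[ 525.1 -378.3   50. ] [ 396.4 -422.6   50. ] [ 487.3 -391.5   50. ] [ 555.5 -367.4   50. ] [ 492.  -390.3   50. ] depth [ 421.2 -413.7   49.3] [ 461.2 -400.4   50. ] [ 480.  -393.6   50.6]
136.1109106574488 18.994044166673003
[ 466.4757504  -398.47913176   45.        ] [ -1.7   9.  216. ] tool x heading 19.331015671143682
```

Request:
{"fn": "jog_arm", "kwargs": {"plan": [[[-0.002,0.009,0.03],0,0.05],[[-0.002,0.009,0.07],0,0.05],[[-0.002,0.009,0.11],0,0.05],[[-0.002,0.009,0.15],0,0.05],[[-0.002,0.009,0.17],0,0.05]]}}

```text
clock: 8.15
ee_pos: [466.5, -396.3, 89.1]
orientation: [-0.003, 0.986, 0.169, -0.002]
force: [0.3, -0.5, -1.3]
opening: 49.8
```

Request:
{"fn": "jog_arm", "kwargs": {"plan": [[[0,0,0.015],0,0.05],[[0,0,0.03],0,0.05],[[0,0,0.045],0,0.05],[[0,0,0.046],0,0.05],[[0,0,0.046],0,0.05]]}}

```text
clock: 8.65
ee_pos: [467.8, -400.7, 47.3]
orientation: [0.0, 0.986, 0.168, 0.0]
force: [0.2, -0.6, 0.7]
opening: 50.1
```

```bash
python3 - <<'E'
from h import *
o=robot.get_obs(); print(o['clock'],o['ee_pos'],o['force'])
snap('wrist','wrist8')
E
```

```text
8.65 [ 467.78017099 -400.66326833   47.30697374] [ 0.18317984 -0.55907771  0.68340521]
```

View pics/wrist8.png

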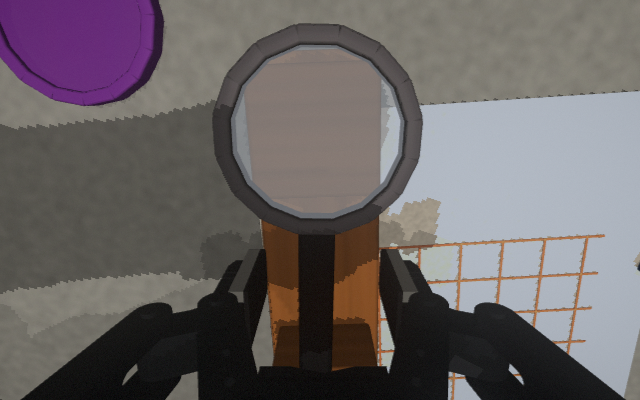

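Request:
{"fn": "jog_arm", "kwargs": {"plan": [[[0,-0.002,0.002],0,0.05],[[0,-0.002,0.002],0,0.03],[[0,-0.002,0.002],0,0.0],[[0,-0.002,0.002],0,0.0],[[0,-0.002,0.002],0,0.0]]}}

```text
clock: 9.2
ee_pos: [467.2, -398.9, 45.7]
orientation: [0.0, 0.986, 0.168, 0.0]
force: [0.3, 0.9, 4.0]
opening: 12.6
```

Request:
{"fn": "jog_arm", "kwargs": {"plan": [[[0,0,0],0,0.0],[[0,0,0],0,0.0],[[0,0,0],0,0.0]]}}

```text
clock: 9.5
ee_pos: [467.2, -398.9, 45.7]
orientation: [0.0, 0.986, 0.168, 0.0]
force: [-0.4, 0.9, 5.6]
opening: 12.6
```

Request:
{"fn": "jog_arm", "kwargs": {"plan": [[[0,0,-0.005],0,0.0],[[0,0,-0.015],0,0.0],[[0,0,-0.03],0,0.0],[[0,0,-0.05],0,0.0],[[0,0,-0.07],0,0.0]]}}

```text
clock: 10.0
ee_pos: [467.0, -398.8, 116.8]
orientation: [0.0, 0.986, 0.168, 0.0]
force: [0.0, -0.5, -0.5]
opening: 12.6
```

Request:
{"fn": "jog_arm", "kwargs": {"plan": [[[0,0,-0.025],0,0.0],[[0,0,-0.055],0,0.0],[[0,0,-0.085],0,0.0],[[0,0,-0.115],0,0.0],[[0,0,-0.14],0,0.0]]}}

```text
clock: 10.5
ee_pos: [467.0, -399.0, 258.3]
orientation: [0.001, 0.986, 0.167, 0.001]
force: [0.4, -0.6, -1.0]
opening: 13.0
```

Request:
{"fn": "jog_arm", "kwargs": {"plan": [[[0,0,0],0,0.0],[[0,0,0],0,0.0]]}}

```text
clock: 10.7
ee_pos: [466.9, -398.6, 256.2]
orientation: [0.0, 0.986, 0.168, 0.001]
force: [-0.8, 0.5, -0.9]
opening: 12.4
```

```bash
python3 - <<'E'
from h import *
from scipy.spatial.transform import Rotation as R
o=robot.get_obs(); print(o['clock'],o['ee_pos'],o['force'],o['opening'],o['ft_torque'])
q=o['orientation'];M=R.from_quat([q[1],q[2],q[3],q[0]]).as_matrix();print(M.round(3))
snap('wrist','wrist9'); snap('scene','scene9')
# lens target coil (577.5,212.5); keep yaw; TCP = lens - 62 ex
ex=M[:,0]; t=np.array([577.8,212.5,0])-62*ex; t[2]=o['ee_pos'][2]
print(t,(M.T@(t-o['ee_pos'])).round(1))
E
```

```text
10.7 [ 466.94898042 -398.62745668  256.18120617] [-0.84629913  0.54750471 -0.90916859] 12.394437991467429 [-0.01408512  0.02673849  0.06654934]
[[ 0.944  0.33   0.001]
 [ 0.33  -0.944 -0.001]
 [ 0.001  0.001 -1.   ]]
[519.28360487 192.01029736 256.18120617] [ 2.446e+02 -5.402e+02 -3.000e-01]
```

View pics/wrist9.png

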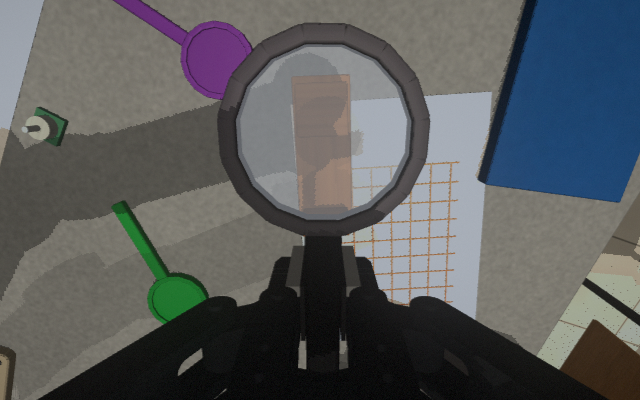

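View pics/scene9.png

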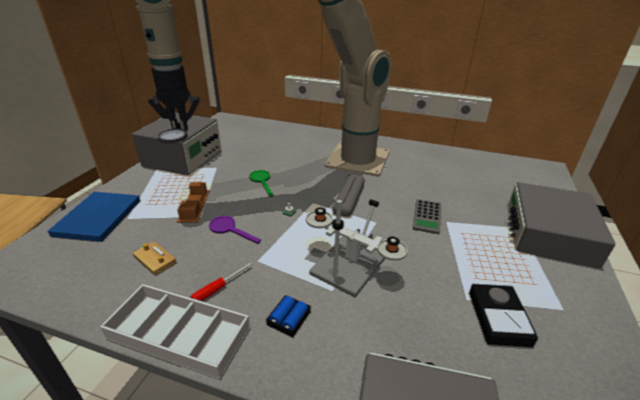

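Lens is held, ring centred at wrist (324,128). I'll fit its plane and centre in the tool frame.

```bash
cat >> h.py <<'E'
from scipy.spatial.transform import Rotation as R
def lens(tag,o):
    q=o['orientation'];M=R.from_quat([q[1],q[2],q[3],q[0]]).as_matrix()
    P=cloud(tag); L=(P-o['ee_pos'])@M   # tool frame
    r=np.hypot(L[...,0]-62,L[...,1]); 
    m=(abs(L[...,2])<14)&(r<45)&(L[...,0]>30)
    q=L[m]; z=np.median(q[:,2]); q=q[abs(q[:,2]-z)<5]
    A=np.c_[q[:,:2],np.ones(len(q))]
    for _ in range(3):
        c=np.linalg.lstsq(A,q[:,2],rcond=None)[0]; k=abs(A@c-q[:,2])<2; q=q[k];A=A[k]
    hull=cv2.minEnclosingCircle(q[:,:2].astype(np.float32))
    ctr=np.array(hull[0]); zz=np.r_[ctr,1]@c
    W=o['ee_pos']+M@np.r_[ctr,zz+5]
    n=M@np.r_[c[:2],-1]; print('n',len(q),'ctr tool',ctr.round(1),'rad',hull[1],'top z tool',zz.round(1),'slopes',c[:2].round(3),'lens centre world',W.round(1),'tilt',np.arccos(abs(n[2])/np.linalg.norm(n)).round(3))
E
python3 - <<'E'
from h import *
o=robot.get_obs(); lens('wrist9',o)
p,d,T,k=load('wrist9')
for u,v in ((324,30),(324,225),(228,128),(420,128),(323,250)): print(w('wrist9',u,v))
E
```

```text
n 29278 ctr tool [59.5  0.9] rad 36.63711929321289 top z tool -2.1 slopes [-0.017 -0.   ] lens centre world [ 522.9 -379.2  251.4] tilt 0.016
[ 554.6 -368.5  258.3]
[ 493.2 -390.1  258.6]
[ 515.4 -348.   258.5]
[ 536.9 -409.2  258.1]
[ 484.  -393.   259.4]
```

Request:
{"fn": "jog_arm", "kwargs": {"plan": [[[0.008,-0.02,0],0,0.0],[[0.022,-0.05,0],0,0.0],[[0.038,-0.085,0],0,0.0],[[0.055,-0.125,0],0,0.0],[[0.072,-0.165,0],0,0.0]]}}

```text
clock: 11.3
ee_pos: [479.5, -217.4, 253.9]
orientation: [-0.001, 0.986, 0.167, -0.001]
force: [0.5, -0.2, -0.6]
opening: 12.6
```

Request:
{"fn": "jog_arm", "kwargs": {"plan": [[[0.018,-0.04,0],0,0.0],[[0.036,-0.08,0],0,0.0],[[0.054,-0.12,0],0,0.0],[[0.072,-0.16,0],0,0.0],[[0.09,-0.2,0],0,0.0]]}}

```text
clock: 11.8
ee_pos: [498.4, 1.1, 254.2]
orientation: [-0.0, 0.986, 0.168, -0.001]
force: [0.4, 0.1, -0.4]
opening: 12.9
```

Request:
{"fn": "jog_arm", "kwargs": {"plan": [[[0.018,-0.04,0],0,0.0],[[0.036,-0.08,0],0,0.0],[[0.053,-0.115,0],0,0.0],[[0.068,-0.15,0],0,0.0],[[0.078,-0.17,0],0,0.0]]}}

```text
clock: 12.3
ee_pos: [515.4, 189.5, 253.7]
orientation: [-0.0, 0.985, 0.17, -0.001]
force: [0.3, -0.4, -0.0]
opening: 12.8
```

Request:
{"fn": "jog_arm", "kwargs": {"plan": [[[0,0,0],0,0.0],[[0,0,0],0,0.0],[[0,0,0],0,0.0]]}}

```text
clock: 12.6
ee_pos: [516.3, 183.7, 254.7]
orientation: [0.001, 0.986, 0.167, -0.001]
force: [-0.3, -0.3, -0.2]
opening: 12.5
```

```bash
python3 - <<'E'
from h import *
o=robot.get_obs(); print(o['clock'],o['ee_pos'],o['force'],o['opening'],o['q'])
snap('wrist','wrist10'); lens('wrist10',o)
q=o['orientation'];M=R.from_quat([q[1],q[2],q[3],q[0]]).as_matrix();print(M.round(3))
t=np.array([520.9,193.5,180.7]); print((M.T@(t-o['ee_pos'])).round(1))
E
```

```text
12.6 [516.34288764 183.72472344 254.6629432 ] [-0.33880477 -0.33866613 -0.19448293] 12.485833527151446 [-0.67563059  0.50757203  0.42391842  1.80611106 -0.25992079  0.88480053
 -1.36890115]
n 29327 ctr tool [59.4  1. ] rad 36.622840881347656 top z tool -1.7 slopes [-0.015  0.001] lens centre world [572.8 202.2 251.3] tilt 0.014
[[ 0.945  0.328 -0.001]
 [ 0.328 -0.945 -0.002]
 [-0.002  0.001 -1.   ]]
[ 7.6 -7.8 73.9]
```

View pics/wrist10.png

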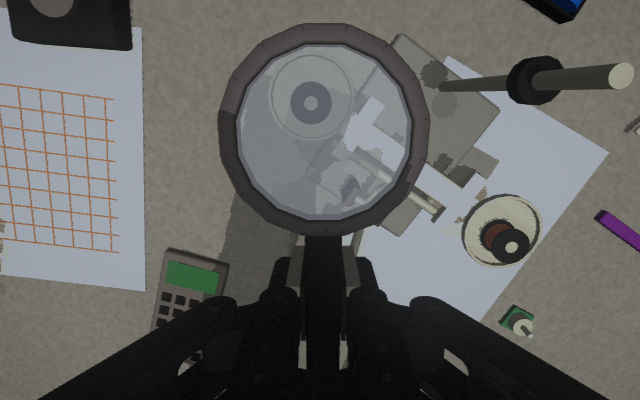

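```bash
python3 - <<'E'
from h import *
print('coil',w('wrist10',311,102,117))
P=cloud('wrist10');p=load('wrist10')[0].astype(int)
m=(np.hypot(P[...,0]-631,P[...,1]-99)<20)&(P[...,2]>140)&(P[...,2]<200)&(p.sum(-1)<150)
z=P[m][:,2];print(m.sum(),np.histogram(z,bins=np.arange(160,190,2)),P[m][z>174].mean(0))
crop('wrist10',490,640,40,140,5,'c9'); crop('wrist10',260,370,40,150,5,'c10')
E
```

```text
coil [578.2 213.2 117. ]
2024 (array([   0,    1,   21,   61,   83,   83,   76,  142, 1087,  145,   19,
         22,   27,   23]), array([160, 162, 164, 166, 168, 170, 172, 174, 176, 178, 180, 182, 184,
       186, 188])) [630.82631935 100.62843971 179.53153804]
```

View pics/c9.png

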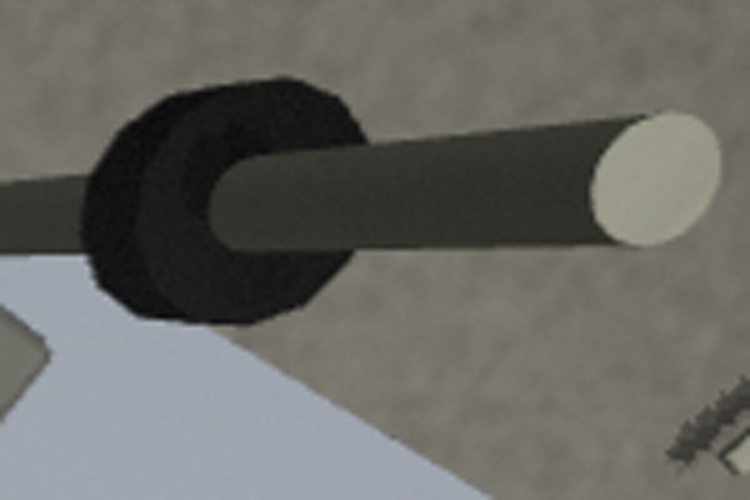

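View pics/c10.png

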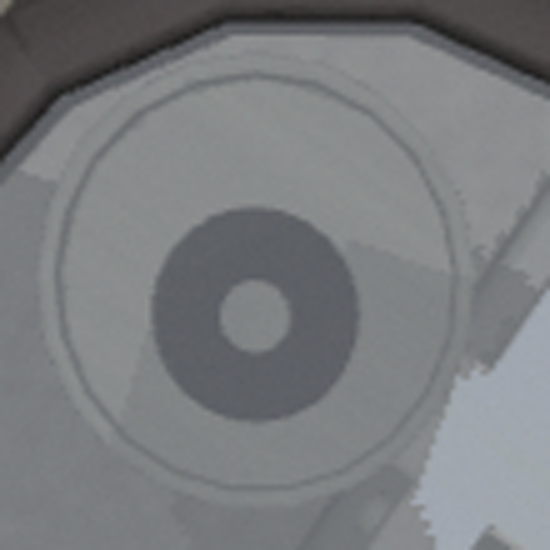

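Request:
{"fn": "jog_arm", "kwargs": {"plan": [[[0.004,-0.004,0.01],0,0.0],[[0.009,-0.008,0.028],0,0.0],[[0.009,-0.008,0.046],0,0.0],[[0.009,-0.008,0.062],0,0.0],[[0.009,-0.008,0.074],0,0.0]]}}

```text
clock: 13.15
ee_pos: [522.2, 195.6, 179.6]
orientation: [0.0, 0.986, 0.167, -0.001]
force: [-0.2, 0.2, -0.8]
opening: 12.8
```

Request:
{"fn": "jog_arm", "kwargs": {"plan": [[[0,0,0],0,0.0],[[0,0,0],0,0.0],[[0,0,0],0,0.0],[[0,0,0],0,0.0],[[0,0,0],0,0.0]]}}

```text
clock: 13.65
ee_pos: [522.9, 196.2, 181.8]
orientation: [-0.0, 0.986, 0.168, 0.001]
force: [0.1, 0.2, -0.5]
opening: 12.6
```

```bash
python3 - <<'E'
from h import *
print('posttop',w('wrist10',621,76))
o=robot.get_obs(); print(o['clock'],o['ee_pos'],o['force'],o['opening'])
snap('wrist','wrist11'); lens('wrist11',o); snap('side','side11'); snap('scene','scene11')
P=cloud('wrist11');p=load('wrist11')[0].astype(int)
m=(np.hypot(P[...,0]-631,P[...,1]-99)<20)&(P[...,2]>140)&(P[...,2]<200)&(p.sum(-1)<150)
z=P[m][:,2];print(m.sum(),np.histogram(z,bins=np.arange(160,190,2)))
crop('side11',210,370,150,300,4,'c11');crop('scene11',280,430,150,300,4,'c12')
E
```

```text
posttop [632.1  96.7 229.9]
13.65 [522.85711906 196.23103486 181.80681907] [ 0.06242919  0.24201222 -0.48243611] 12.649283313777598
n 29281 ctr tool [59.1  0.9] rad 36.457237243652344 top z tool -1.3 slopes [-0.017  0.001] lens centre world [578.9 214.9 178.2] tilt 0.018
1148 (array([  0,   4, 109, 233, 207, 158,  54,   0,   0,   0,   0,   0,   0,
         0]), array([160, 162, 164, 166, 168, 170, 172, 174, 176, 178, 180, 182, 184,
       186, 188]))
```

View pics/wrist11.png

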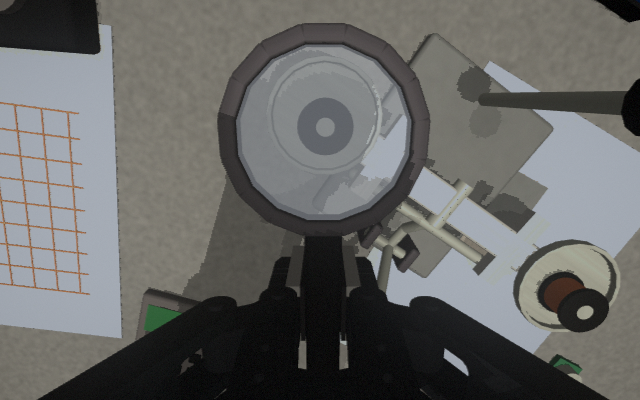

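View pics/c11.png

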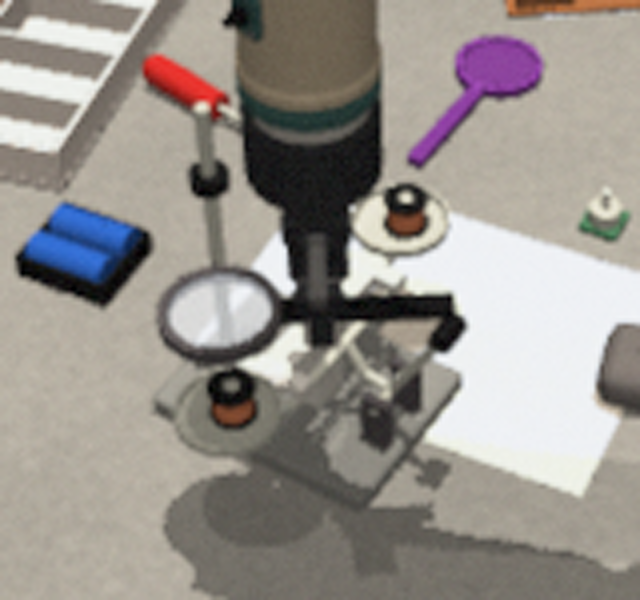

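View pics/c12.png

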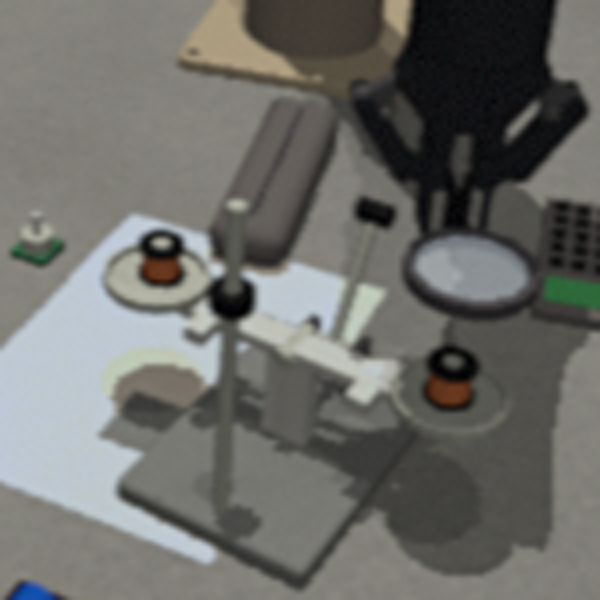

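Lens centre is at (579,215,178.2), against the coil axis (578,213) and collar top 177.5–178. Tilt is 0.02, the beam is level and the lever is home, so I'm handing in.

```bash
python3 - <<'E'
from h import *
o=robot.get_obs(); print(o['ee_pos'],abs(o['dq']).max())
print(ticket.hand_in())
E
```

```text
[522.64068246 196.16817273 181.49392618] 0.0020646722444293882
the job is handed in; nothing more can be done
None
```

I did all the steps and handed the job in at about 14 s on the robot's clock; the hand-in gives no verdict.

- **Weighing:** I pushed the lever about 0.55 rad. The left pan's coil dropped to about 105 mm at its top and the right one rose to about 128 mm, so the left coil is the heavier.
- **Lever home:** I pulled it back until the force rose to about 9 N at the stop. The side view then showed the knob back within 0.1 px of its starting place and both coil tops level at about 115 mm.
- **Lens:** I took the dark lens by its handle and held it over the left coil. Its measured centre was (579, 215, 178.2) mm. The coil axis is at (578, 213) mm and the collar top is at about 177.5 to 178.5 mm. Tilt was about 0.02 rad, the arm was at rest, and the lens was clear of everything.

**Disagreements:**
- The scene camera put the knob 1.4 px from its starting place. That image match was poor, and the shift is mostly sideways, where the lever cannot move.
- The wrist camera put the knob about 3 mm towards home of where it started, probably because the arm was still settling.
- The scene and side cameras disagreed by up to 10 mm on the lens on its rest, so I took its final position from the wrist camera.

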